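# Scoop packing blocks and strike off the surplus

### The arm

A 7-joint arm with a two-finger parallel gripper is mounted at the origin on a cart in front of the work surface, level with it; the furniture and walls round the work are solid. World frame = base frame: x ahead of the robot, y to its left, z up, the work surface at z = 0. Lengths are in m, angles in rad, forces in N, time in s.
With the tool pointing down it reaches from about 0.4 to 0.85 m from the base axis. Payload 4.5 kg.
Tool frame: the origin (TCP) lies at the very end of the fingers, on their centre line; the grasp point (between the pads) lies 19 mm behind it (r.grip_depth is the z of the grasp point in the tool frame, in m); z points along the fingers, y is the line along which they close (so a half turn about z gives the same grasp; the last joint's range is limited). The gripper opens to 88 mm and grips with 3 to 60 N. Pads are 18 mm wide; open, the fingers measure 123 mm over their backs; the gripper's body (75 mm by 187 mm) begins 45 mm behind the grasp point.
Start: joints at [-1.251, 0.689, -0.195, 1.565, 0.157, 0.902, -0.215], TCP at [0.176, 0.6, 0.239] pointing down, gripper open.
Joint ranges: [-3.01, 3.01], [-0.46, 2.08], [-1.47, 1.51], [0.13, 2.56], [-1, 4.14], [0.04, 2.09], [-2.66, 2.66]. Speed limits (rad/s): [2.57, 2.57, 3.14, 3.14, 3.14, 3.14, 3.14].

### API

Orientations are given as a unit quaternion [x, y, z, w].
In Python, from plant import r gives the robot as it stands.
- The arm moves only by the tool run_rows, called after "Call:" by a JSON object that holds its "method" and its "body", one argument or row to a line. Schema: {"type":"object","properties":{"motion":{"type":"object","properties":{"steps":{"type":"array","items":{"type":"array","items":{"type":"number"},"minItems":7,"maxItems":7},"minItems":1,"maxItems":10}},"additionalProperties":false,"required":["steps"]},"grip_force":{"type":"number"},"only":{"type":"string"},"quiet":{"type":"boolean"},"lines":{"type":"string"}},"required":["motion"],"additionalProperties":false}. motion is an object whose key "steps" holds a list of rows, 1 to 10 of them, each of 7 numbers: the opening from 0.0 (shut) to 1.0 (fully open), then dx, dy, dz in fractions of the full range, 1 being 0.4 m, then a rotation vector rx, ry, rz in parts of the range, where 1.0 means 90 degrees; each row is the pose to reach, as a shift and turn from the pose commanded when the call began, along the tool's axes at that moment; what a row does not reach only later rows make up. A row lasts 1/10 s, in which the tool goes at most 0.05 m and 0.15 rad, less where a joint would pass 70% of its speed; a pose out of reach is approached as far as the arm can. The fingers move at their own pace and stop on an object; grip_force is the grip in N (left out, the last holds). Time passes only in rows, so rows that do not move let the fingers close. The tool returns the time, the measured TCP pose, the force, the opening and the grip force at its end. only (a regular expression) keeps the lines of the reply that match it, lines (a string "A,B") keeps lines A to B, and quiet returns only ok. Input that does not fit is refused with a message, and nothing moves.
- r.get_state(): the state, without advancing time (a new reading comes with each control period).
- r.snapshot(name): name is "scene" or "top" or "wrist"; returns the picture (420x560x3 uint8, red, green, blue); there is no depth.
- r.camera_params(name): a dict with "fx", "fy", "cx", "cy" (pixels), "rvec" (rotation vector, rad) and "tvec" (3), from world to camera coordinates, as OpenCV has them. Camera axes: x right, y down, z forward; pixel columns grow to the right and rows downward; lengths in m; the calibration is good to about 2 mm. A picture is of the moment at which its call begins: read the wrist's pose just before it. camera_params takes no time and is no camera call; for the wrist camera it gives the pose at the moment of the call.
- r.finish_job(): hands the job in; it is judged then, once.
The state is a dict: "clock": time; "q": joint angles; "qd": joint speeds; "joint_torque": joint torques, N m; "tool_pos": TCP position; "eef_rot": TCP orientation; "contact_force": force on the tool from outside, world axes, zero at the start; "moment": the same for the moment, N m; "opening": opening from 0.0 (shut) to 1.0 (fully open); "finger_force": force on a finger pad.
Only numpy, scipy, OpenCV 4.12 (cv2) and the standard library are available. Lean on these libraries where they do the work, as an engineer would, in place of code of your own. Each camera call takes 0.05 s, during which the arm holds its last target. There are 200 camera calls.

### The job

Slide the slotted scoop in under the two stacked packing blocks on the rack, lift them both, and, keeping the scoop level, draw it back out under the rack's strike bar so that the bar sweeps the upper block off into the rack. Then stand the scoop on the bench clear of the rack with the one level block still in it. Do not touch the blocks with the fingers.

Things in the scene. Friction and masses are not known exactly. Their poses are not given: they have to be found in the camera images.
- scoop: Loose aluminium scoop. Origin: centre of pan underside; +x to the open front, +z up. Well x -35..34, y +-57 mm; floor 3 thick, slotted y +-27 from the back wall out through the front; side/back walls 23 high, front lip 8. Flat neck to an upright wooden handle at x -120: 16 thick (x), 30 wide (y), 86 high. Grip it from above across the 16, 62 above the underside.
- rack: Fixed steel rack. Origin: bench level under the stack; +z up; scoop enters along +x, its +x along rack +x. Base plate x -75..70, y +-100 mm, 3 thick. Pedestal x +-22, y +-15, top at 26, carries the stack; the scoop's slot straddles it. Strike bar along y at x -55 (10 thick), underside at 72, top 84; posts at y +-88, 89 high. Back fence x 64, 45 high.
- block_low: Lower of the two equal wooden packing blocks, 50 x 95 x 20 mm, 60 g, lying flat on the pedestal, its 95 mm length along the rack's y, within 3 mm of the rack's centre. Origin: centre of its underside, +z up.
- block_top: Upper block of the stack, equal to the lower one (50 x 95 x 20 mm, 60 g), lying flat on top of it. Origin: centre of its underside, +z up.

How it is judged:
By the outcome, as a careful person would: the job done as asked, in the order asked, and still so for the second after the job is handed in, with the robot touching nothing.
It also fails if it takes over 42 s, if anything falls off the work surface, if the arm or the gripper's body presses on something with over 40 N, if the wrist force passes 120 N, or if a joint passes its speed limit or range.

## Working session

There is one attempt and no reset: what is moved stays moved. The work goes in short steps, Python scripts to look and compute and a tool call to move; the robot and the scene stay as the last step left them, time stands still between calls to the robot, and variables do not carry over. Pictures are saved under pics/ and viewed, at most 10 in all, crops included, and the job is handed in when it is done.

```bash
ls; mkdir -p pics
```

Run:
```python
from plant import r
import cv2
s=r.get_state();print({k:s[k] for k in('clock','tool_pos','eef_rot','opening','contact_force')})
for n in('top','scene'):
    p=r.camera_params(n);print(n,p)
    cv2.imwrite(f'pics/{n}1.png',r.snapshot(n)[:,:,::-1])
```

```text
pics
plant.py
{'clock': 0.0, 'tool_pos': array([0.17609869, 0.59902086, 0.23790715]), 'eef_rot': array([ 1.42387580e-01,  9.89810544e-01, -9.27512068e-04, -5.20343493e-05]), 'opening': 1.0006663461653533, 'contact_force': array([-0.33841819, -0.01162239,  0.80532012])}
top {'fx': 546.9288756599328, 'fy': 546.9288756599328, 'cx': 284.0954855776759, 'cy': 210.61301066245568, 'rvec': array([ 2.15246782, -2.11946082,  0.20306973]), 'tvec': array([0.19457772, 0.55840243, 0.81871431])}
scene {'fx': 436.07880414049356, 'fy': 436.07880414049356, 'cx': 276.72420450408833, 'cy': 217.4228587665082, 'rvec': array([ 0.7407752 , -2.64627801,  1.0702265 ]), 'tvec': array([0.59898791, 0.1133342 , 0.83099923])}
```

View pics/top1.png

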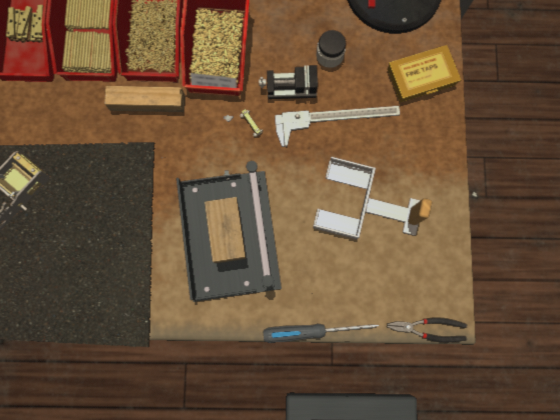

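View pics/scene1.png

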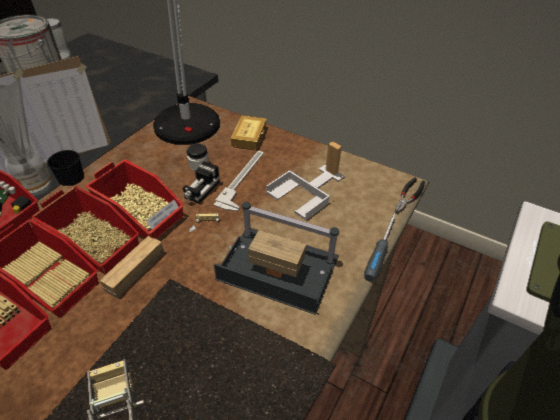

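The top view shows the rack at about (228,235) px, with its strike bar at x≈262. The scoop is at (345,200), opening left, with its handle at (424,208). Next I'll zoom in for keypoints.

Create h.py:
```python
from plant import r
import numpy as np, cv2
def proj(n,P):
    p=r.camera_params(n);K=np.array([[p['fx'],0,p['cx']],[0,p['fy'],p['cy']],[0,0,1]])
    return cv2.projectPoints(np.array(P,float).reshape(-1,1,3),p['rvec'],p['tvec'],K,None)[0].reshape(-1,2)
def ray(n,uv,z):
    p=r.camera_params(n);R=cv2.Rodrigues(p['rvec'])[0];c=-R.T@p['tvec']
    d=R.T@np.array([(uv[0]-p['cx'])/p['fx'],(uv[1]-p['cy'])/p['fy'],1]);return c+d*(z-c[2])/d[2]
def place(x,y,a,P):
    P=np.array(P,float).reshape(-1,3)/1000;c,s=np.cos(a),np.sin(a)
    return np.c_[x+c*P[:,0]-s*P[:,1],y+s*P[:,0]+c*P[:,1],P[:,2]]
```

Run:
```python
from h import *
i=cv2.imread('pics/top1.png')
c=i[145:310,170:440];cv2.imwrite('pics/c1.png',cv2.resize(c,None,fx=2.95,fy=2.95,interpolation=cv2.INTER_CUBIC))
i=cv2.imread('pics/scene1.png')
c=i[130:310,205:365];cv2.imwrite('pics/c2.png',cv2.resize(c,None,fx=3.3,fy=3.3,interpolation=cv2.INTER_CUBIC))
for n in('top','scene'):
    p=r.camera_params(n);print(n,-cv2.Rodrigues(p['rvec'])[0].T@p['tvec'])
for q in((228,235),(345,200),(415,230)):print(q,ray('top',q,0))
```

```text
top [0.40401046 0.21422637 0.90047182]
scene [0.26298629 0.73581785 0.67201278]
(228, 235) [0.52118286 0.29490965 0.        ]
(345, 200) [0.58360919 0.10044506 0.        ]
(415, 230) [ 0.53460611 -0.01624687  0.        ]
```

View pics/c1.png

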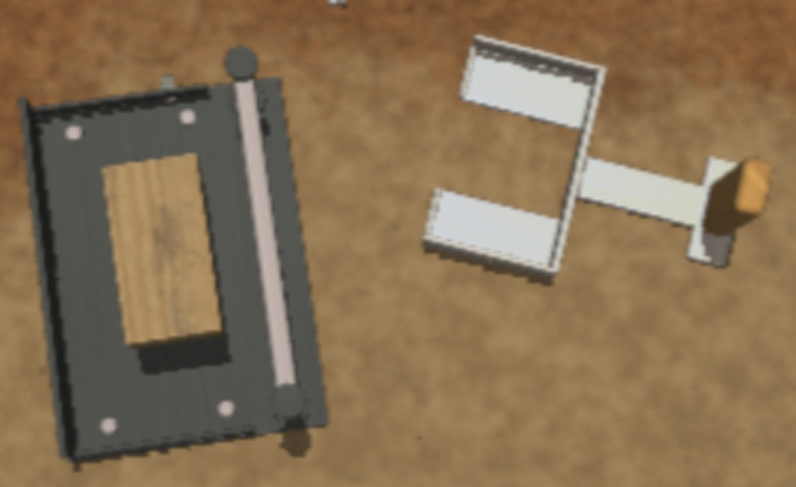

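View pics/c2.png

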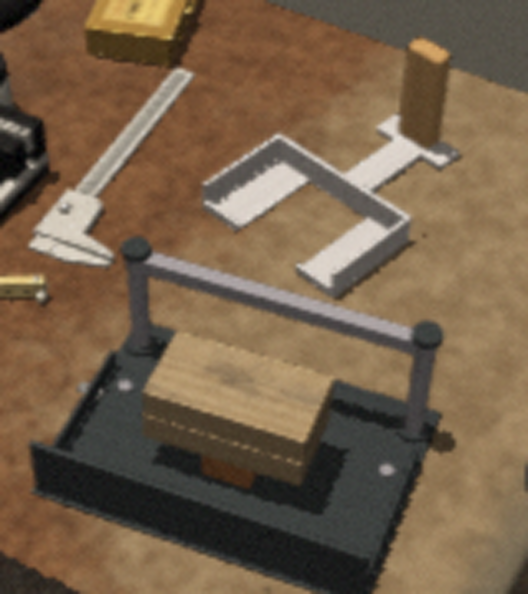

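In the crops, the plate corners on the bar side are at c1 (280,80) and (327,424), and the block-top corners are at (104,168), (195,154), (127,345) and (220,331). The post top is at (241,62). The scoop's slot corners are at (463,98), (586,127), (560,218) and (437,190), and its handle-top centre is at (754,187). I'll fit the poses from these.

Add to h.py:
```python
from scipy.optimize import least_squares
def fit(obs,g):
    # obs: list of (cam,u,v,xyz mm)
    def f(p): return np.concatenate([proj(c,place(*p,P))[0]-(u,v) for c,u,v,P in obs])
    s=least_squares(f,g,loss='soft_l1');return s.x,f(s.x).reshape(-1,2)
```

Run:
```python
from h import *
T=lambda x,y,*P:('top',170+(x+.5)/2.95-.5,145+(y+.5)/2.95-.5,P)
S=lambda x,y,*P:('scene',205+(x+.5)/3.3-.5,130+(y+.5)/3.3-.5,P)
np.set_printoptions(precision=4,suppress=True)
rackT=[T(280,80,-75,-100,3),T(327,424,-75,100,3),T(241,62,-55,-88,89),T(287,398,-55,88,89)]
rackS=[S(136,246,-55,88*-1,89),S(427,333,-55,88,89)]
blk=[T(104,168,25,-47.5,66),T(195,154,-25,-47.5,66),T(127,345,25,47.5,66),T(220,331,-25,47.5,66)]
blkS=[S(182,333,-25,-47.5,66),S(333,379,-25,47.5,66),S(306,443,25,47.5,66),S(144,399,25,-47.5,66)]
scT=[T(463,98,36,-27,3),T(437,190,36,27,3),T(586,127,-35,-27,3),T(560,218,-35,27,3),T(754,187,-120,0,86),T(605,67,-37,-59,23),T(556,272,-37,59,23),T(477,37,36,-59,23),T(425,240,36,59,23)]
scS=[S(428,50,-120,0,86),S(282,136,-37,-59,23),S(410,218,-37,59,23)]
for n,o,g in(('rackT',rackT,(.52,.29,1.5)),('rackS',rackS,(.52,.29,1.5)),('rackTS',rackT+rackS,(.52,.29,1.5)),('blkT',blk,(.52,.29,1.5)),('blkS',blkS,(.52,.29,1.5)),('scT',scT,(.58,.1,1.4)),('scTS',scT+scS,(.58,.1,1.4))):
    x,e=fit(o,g);print(n,x,np.degrees(x[2]));print(e.round(1).tolist())
```

```text
rackT [0.5217 0.2956 1.7241] 98.78195209857154
[[-0.1, -1.6], [0.3, 0.3], [0.0, -0.2], [-0.2, 0.8]]
rackS [0.5213 0.2944 1.7235] 98.74846164327313
[[-0.1, -0.1], [0.1, 0.0]]
rackTS [0.5215 0.2953 1.7241] 98.7853611270621
[[0.0, -1.5], [0.4, 0.4], [0.2, -0.0], [-0.0, 1.0], [-0.5, 0.2], [-0.3, 0.3]]
blkT [0.5219 0.2948 1.738 ] 99.57933881899991
[[-0.6, -0.3], [0.5, -0.2], [-0.5, 0.4], [0.6, 0.1]]
blkS [0.5198 0.2966 1.754 ] 100.49670059193004
[[-1.4, -0.1], [1.1, -0.1], [0.5, 0.9], [-0.4, -0.8]]
scT [0.5853 0.1043 1.3291] 76.1494143341988
[[-0.7, 0.2], [0.4, -0.5], [-1.5, 0.9], [-0.0, 0.7], [0.9, -0.3], [-0.4, 0.7], [-0.1, -0.4], [0.3, -0.1], [0.6, -0.9]]
scTS [0.5851 0.1044 1.3284] 76.10895566214354
[[-0.7, 0.3], [0.3, -0.4], [-1.5, 1.0], [-0.1, 0.8], [0.8, -0.1], [-0.4, 0.8], [-0.2, -0.3], [0.3, 0.0], [0.6, -0.8], [0.5, -0.7], [-1.0, -0.4], [-0.6, -0.2]]
```

The cameras agree to about 1–2 mm: rack at (0.5215, 0.2953) yaw 98.8°, scoop at (0.585, 0.104) yaw 76.1°. The distances for the first move come next.

Add to h.py:
```python
from scipy.spatial.transform import Rotation as Ro
RACK=(.5215,.2953,np.radians(98.8))
np.set_printoptions(precision=4,suppress=True)
def go(x,y,z,yaw,upright=True):
    """shift/turn in tool axes from measured pose to TCP at x,y,z pointing down, tool y at yaw"""
    s=r.get_state();R=Ro.from_quat(s['eef_rot']);c,n=np.cos(yaw),np.sin(yaw)
    G=Ro.from_matrix(np.array([[-n,c,0],[c,n,0],[0,0,-1]]).T) if False else Ro.from_matrix(np.c_[[-n,c,0],[c,n,0],[0,0,-1]])
    print('from',s['tool_pos'],'d',R.inv().apply(np.array([x,y,z])-s['tool_pos']),'rot',(R.inv()*G).as_rotvec())
def rackgo(xs,h,gz=.043,ys=0,grip=-120):
    """scoop centre at rack x=xs (mm), underside h mm"""
    p=place(*RACK,[xs+grip,ys,0])[0];go(p[0],p[1],h/1000+gz,RACK[2])
```

Run:
```python
from h import *
p=place(.5851,.1044,1.3284,[-120,0,0])[0];print(p)
go(p[0],p[1],.16,1.3284)
```

```text
[ 0.5563 -0.0121  0.    ]
from [0.1761 0.5991 0.238 ] d [-0.537  -0.4791  0.0789] rot [-0.0017  0.0001 -0.0433]
```

The manual's scale: shifts go in shares of 0.4 m and turns go in shares of 90 degrees. Converting my numbers, -0.35 m / 0.4 = -0.875, -0.315 m / 0.4 = -0.7875, -0.04 rad / 1.5708 = -0.0255.

Call:
{"method": "run_rows", "body": {
  "motion": {"steps": [[1,-0.0875,-0.0775,0.0125,0,0,-0.0255],[1,-0.175,-0.155,0.025,0,0,-0.0255],[1,-0.2625,-0.235,0.0375,0,0,-0.0255],[1,-0.35,-0.3125,0.05,0,0,-0.0255],[1,-0.4375,-0.39,0.0625,0,0,-0.0255],[1,-0.525,-0.4675,0.075,0,0,-0.0255],[1,-0.6125,-0.5475,0.0875,0,0,-0.0255],[1,-0.7,-0.625,0.1,0,0,-0.0255],[1,-0.7875,-0.7025,0.1125,0,0,-0.0255],[1,-0.875,-0.78,0.125,0,0,-0.0255]]},
  "grip_force": 60
}}

```text
clock: 1.1
tool_pos: [0.4247, 0.1999, 0.1884]
eef_rot: [0.122, 0.992, -0.0, -0.0]
contact_force: [0.2, -0.4, -0.1]
opening: 1.003
finger_force: 0.0
```

Call:
{"method": "run_rows", "body": {
  "motion": {"steps": [[1,-0.0875,-0.0775,0.0125,0,0,0],[1,-0.175,-0.155,0.025,0,0,0],[1,-0.2625,-0.235,0.0375,0,0,0],[1,-0.35,-0.3125,0.05,0,0,0],[1,-0.425,-0.375,0.0625,0,0,0],[1,-0.4675,-0.4175,0.0725,0,0,0],[1,-0.4675,-0.4175,0.0725,0,0,0],[1,-0.4675,-0.4175,0.0725,0,0,0]]}
}}

```text
clock: 1.9
tool_pos: [0.5642, -0.0056, 0.1593]
eef_rot: [0.123, 0.992, 0.0, -0.001]
contact_force: [0.4, 0.3, -0.1]
opening: 1.0
finger_force: 0.0
```

Run:
```python
from h import *
go(.5563,-.0121,.043,1.3284)
cv2.imwrite('pics/w1.png',r.snapshot('wrist')[:,:,::-1])
print(proj('wrist',place(.5851,.1044,1.3284,[[-120,0,86],[-112,15,86],[-112,-15,86],[-128,-15,86],[-128,15,86],[-37,59,23]])))
```

```text
from [ 0.5642 -0.0056  0.1593] d [ 0.006  -0.0082  0.1163] rot [ 0.0004 -0.0013 -0.0041]
[[265.1347 209.3822]
 [278.1227 185.2595]
 [278.3461 232.6024]
 [252.5854 232.6901]
 [251.4602 185.3481]
 [380.6147 108.3017]]
```

View pics/w1.png

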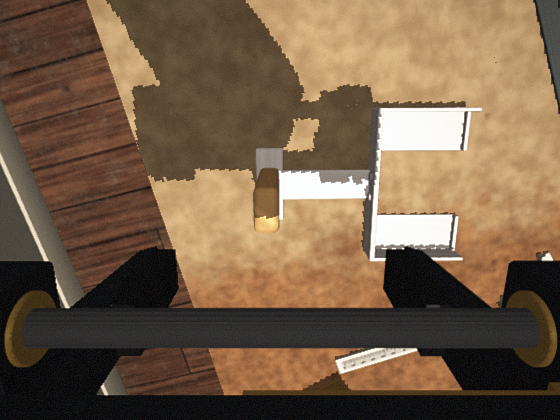

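The wrist view shows the handle top spanning columns 255–279, bottom edge at row 231, and the pan corner at (376,108). Both match the predictions, so I'll descend and grip.

Scaled: 0.116 m / 0.4 = 0.29, -0.008 m / 0.4 = -0.02, -0.004 rad / 1.5708 = -0.0025.

Call:
{"method": "run_rows", "body": {
  "motion": {"steps": [[1,0.015,-0.02,0.075,0,0,-0.0025],[1,0.015,-0.02,0.15,0,0,-0.0025],[1,0.015,-0.02,0.225,0,0,-0.0025],[1,0.015,-0.02,0.29,0,0,-0.0025],[1,0.015,-0.02,0.29,0,0,-0.0025],[0.5,0.015,-0.02,0.29,0,0,-0.0025],[0.1,0.015,-0.02,0.29,0,0,-0.0025],[0,0.015,-0.02,0.29,0,0,-0.0025],[0,0.015,-0.02,0.29,0,0,-0.0025],[0,0.015,-0.02,0.29,0,0,-0.0025]]},
  "grip_force": 60
}}

```text
clock: 2.95
tool_pos: [0.5574, -0.0122, 0.0444]
eef_rot: [0.121, 0.993, 0.0, 0.001]
contact_force: [0.4, 0.5, 0.4]
opening: 0.569
finger_force: 0.0
```

Call:
{"method": "run_rows", "body": {
  "motion": {"steps": [[0,0,0,0,0,0,0],[0,0,0,0,0,0,0]]}
}}

```text
clock: 3.15
tool_pos: [0.5571, -0.0122, 0.0438]
eef_rot: [0.121, 0.993, 0.0, 0.0]
contact_force: [-0.1, -1.2, -0.3]
opening: 0.388
finger_force: 0.0
```

Run:
```python
from h import *
rackgo(-150,60)
```

```text
from [ 0.5571 -0.0122  0.0438] d [ 0.0042  0.0409 -0.0592] rot [ 0.0001  0.0001 -0.3955]
```

Call:
{"method": "run_rows", "body": {
  "motion": {"steps": [[0,0,0,0,0,0,0],[0,0,0,0,0,0,0],[0,0,0,0,0,0,0],[0,0,0,0,0,0,0],[0,0,0,0,0,0,0],[0,0,0,0,0,0,0]]}
}}

```text
clock: 3.75
tool_pos: [0.5569, -0.0121, 0.0436]
eef_rot: [0.121, 0.993, -0.0, -0.0]
contact_force: [0.9, -0.2, -0.2]
opening: 0.176
finger_force: 60.0
```

Run:
```python
from h import *
rackgo(-150,40)
```

```text
from [ 0.5569 -0.0121  0.0436] d [ 0.004   0.0408 -0.0394] rot [-0.     -0.0002 -0.3953]
```

Scaled: 0.041 m / 0.4 = 0.1025, -0.04 m / 0.4 = -0.1, -0.395 rad / 1.5708 = -0.2515.

Call:
{"method": "run_rows", "body": {
  "motion": {"steps": [[0,0,0,-0.025,0,0,0],[0,0,0,-0.05,0,0,0],[0,0,0.025,-0.075,0,0,-0.0318],[0,0.0025,0.045,-0.1,0,0,-0.0764],[0,0.005,0.065,-0.1,0,0,-0.121],[0,0.0075,0.085,-0.1,0,0,-0.1655],[0,0.01,0.1025,-0.1,0,0,-0.2101],[0,0.01,0.1025,-0.1,0,0,-0.2515],[0,0.01,0.1025,-0.1,0,0,-0.2515],[0,0.01,0.1025,-0.1,0,0,-0.2515]]}
}}

```text
clock: 4.75
tool_pos: [0.5633, 0.029, 0.0843]
eef_rot: [-0.076, 0.997, 0.0, 0.0]
contact_force: [-0.1, 0.5, -1.3]
opening: 0.172
finger_force: 60.0
```

Call:
{"method": "run_rows", "body": {
  "motion": {"steps": [[0,0,0,0,0,0,0],[0,0,0,0,0,0,0]]}
}}

```text
clock: 4.95
tool_pos: [0.563, 0.0286, 0.0839]
eef_rot: [-0.076, 0.997, -0.0, 0.0]
contact_force: [-0.4, 0.3, -1.1]
opening: 0.17
finger_force: 60.0
```

Run:
```python
from h import *
rackgo(-150,40);print(r.get_state()['moment'])
a=r.snapshot('top');b=r.snapshot('scene')
np.save('a.npy',a);np.save('b.npy',b)
M=[[36,-27,3],[36,27,3],[-35,-27,3],[-35,27,3],[-37,-59,23],[-37,59,23],[36,-59,23],[36,59,23]]
P=place(*RACK,np.array(M)+[-150,0,40]);c=lambda i,n,x,y,w,h,f:None
out=[]
for n,im in(('top',a),('scene',b)):
    q=proj(n,P);lo=np.maximum(q.min(0)-22,0).astype(int);hi=(q.max(0)+22).astype(int)
    print(n,lo,((q-lo+.5)*4-.5).round().tolist())
    k=cv2.resize(im[lo[1]:hi[1],lo[0]:hi[0],::-1],None,fx=4,fy=4,interpolation=cv2.INTER_CUBIC)
    out.append(cv2.copyMakeBorder(k,0,max(0,600-k.shape[0]),0,0,cv2.BORDER_CONSTANT)[:600]);print(k.shape)
o=np.hstack(out);print(o.shape);cv2.imwrite('pics/lift.png',o[:,:800] if o.shape[1]<=800 else cv2.resize(o,(800,int(o.shape[0]*800/o.shape[1]))))
```

```text
from [0.563  0.0286 0.0839] d [ 0.0002 -0.0001  0.0009] rot [-0.0001  0.0002 -0.0009]
[-0.012  -0.033   0.0247]
top [269 154] [[103.0, 205.0], [123.0, 338.0], [279.0, 181.0], [300.0, 314.0], [277.0, 92.0], [325.0, 388.0], [93.0, 116.0], [137.0, 414.0]]
(500, 408, 3)
scene [249 154] [[149.0, 225.0], [249.0, 255.0], [197.0, 139.0], [293.0, 166.0], [144.0, 93.0], [357.0, 151.0], [91.0, 180.0], [314.0, 245.0]]
(340, 440, 3)
(600, 848, 3)
```

View pics/lift.png

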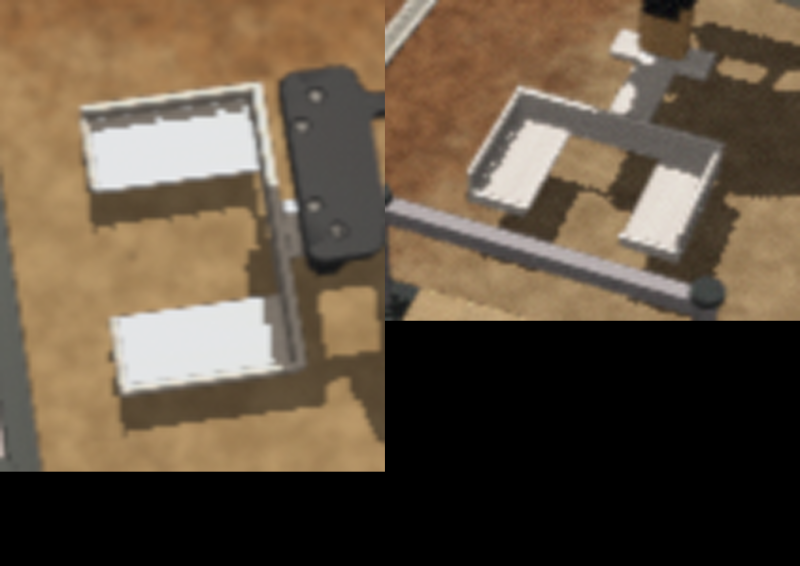

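The lifted scoop is about 1 px off the prediction: top slot front corners at (92,190) and (112,320), scene corners at (519,88) and (722,147). I'll fit the tilt from these.

Run:
```python
from h import *
k=800/848
T=lambda x,y,*P:('top',269+(x/k+.5)/4-.5,154+(y/k+.5)/4-.5,P)
S=lambda x,y,*P:('scene',249+((x/k-408)+.5)/4-.5,154+(y/k+.5)/4-.5,P)
O=[T(92,190,37,-27,3),T(112,320,37,27,3),T(258,171,-35,-27,3),T(262,86,-37,-59,23),T(301,370,-37,59,23),T(82,108,37,-59,23),T(124,391,37,59,23),
S(525,212,37,-27,0),S(620,243,37,27,3),S(519,88,-37,-59,23),S(722,147,-37,59,23),S(470,175,37,-59,23),S(571,131,-35,-27,3),S(664,158,-35,27,3)]
X=np.array([o[3] for o in O],float)
def f(p):
    # about the grip point (-120,0,62)
    R=Ro.from_euler('xyz',p[3:]).as_matrix();Y=(X-[-120,0,62])@R.T+[-120,0,62]+[-150,0,40]+p[:3]
    P=place(*RACK,Y);return np.concatenate([proj(o[0],q)[0]-o[1:3] for o,q in zip(O,P)])
s=least_squares(f,np.zeros(6),loss='soft_l1');J=np.linalg.inv(s.jac.T@s.jac)
print(s.x[:3],np.degrees(s.x[3:]),np.sqrt(np.diag(J))*.6*np.r_[1,1,1,57,57,57]);print(f(s.x).reshape(-1,2).round(1).tolist())
rackgo(-150,8);rackgo(0,8)
```

```text
[ 0.8336  1.5543 -0.4322] [-0.9074 -0.4608 -0.3091] [1.0237 0.9667 2.2352 0.9383 1.1808 0.3716]
[[0.1, 0.9], [-0.6, -0.2], [0.7, 0.2], [-0.6, 0.4], [0.4, -0.6], [0.5, 0.4], [-0.2, 0.2], [-0.5, 1.4], [-0.5, -0.0], [0.5, -0.2], [-0.1, -0.4], [-0.1, -1.4], [-0.1, 0.1], [-0.8, 0.0]]
from [0.563  0.0286 0.0838] d [ 0.0002 -0.0001  0.0328] rot [-0.      0.     -0.0007]
from [0.563  0.0286 0.0838] d [0.0003 0.1499 0.0328] rot [-0.      0.     -0.0007]
```

The tilt and offsets are within noise, so I'll lower the scoop and insert it.

Scaled: 0.07 m / 0.4 = 0.175, 0.032 m / 0.4 = 0.08.

Call:
{"method": "run_rows", "body": {
  "motion": {"steps": [[0,0,0,0.025,0,0,0],[0,-0.0025,0,0.05,0,0,0],[0,-0.0025,0,0.075,0,0,0],[0,-0.0025,0.0125,0.08,0,0,0],[0,-0.0025,0.0425,0.08,0,0,0],[0,-0.0025,0.08,0.08,0,0,0],[0,-0.0025,0.1175,0.08,0,0,0],[0,-0.0025,0.15,0.08,0,0,0],[0,-0.0025,0.175,0.08,0,0,0],[0,-0.0025,0.175,0.08,0,0,0]]}
}}

```text
clock: 6.05
tool_pos: [0.553, 0.1009, 0.052]
eef_rot: [-0.078, 0.997, 0.001, 0.0]
contact_force: [-0.6, 0.6, -2.0]
opening: 0.173
finger_force: 60.0
```

Run:
```python
from h import *
s=r.get_state();print(s['contact_force'],s['moment']);rackgo(-1,9,ys=-1)
```

```text
[-0.5569  0.6344 -1.9758] [-0.0148 -0.0314  0.0178]
from [0.553  0.1009 0.052 ] d [0.0002 0.076  0.0001] rot [0.0017 0.0008 0.0031]
```

Scaled: 0.079 m / 0.4 = 0.1975, 0.075 m / 0.4 = 0.1875.

Call:
{"method": "run_rows", "body": {
  "motion": {"steps": [[0,0,0.0175,0,0,0,0],[0,0,0.0425,0,0,0,0],[0,0,0.0675,0,0,0,0],[0,0,0.0925,0,0,0,0],[0,0,0.1175,0,0,0,0],[0,0,0.1425,0,0,0,0],[0,0,0.1675,0,0,0,0],[0,0,0.1875,0,0,0,0],[0,0,0.1975,0,0,0,0],[0,0,0.1975,0,0,0,0]]}
}}

```text
clock: 7.05
tool_pos: [0.5411, 0.1769, 0.0517]
eef_rot: [-0.077, 0.997, 0.0, 0.0]
contact_force: [0.3, -0.0, -1.2]
opening: 0.177
finger_force: 60.0
```

Call:
{"method": "run_rows", "body": {
  "motion": {"steps": [[0,0,0,0,0,0,0],[0,0,0,0,0,0,0]]}
}}

```text
clock: 7.25
tool_pos: [0.5413, 0.1752, 0.0517]
eef_rot: [-0.076, 0.997, -0.0, -0.0]
contact_force: [-0.4, -0.5, -1.1]
opening: 0.177
finger_force: 60.0
```

Run:
```python
from h import *
s=r.get_state();print(s['contact_force'],s['moment']);rackgo(-1,9,ys=-1)
np.save('b.npy',r.snapshot('scene'));np.save('a.npy',r.snapshot('top'))
b=np.load('b.npy')[195:320,205:345,::-1];a=np.load('a.npy')[160:305,170:330,::-1]
f=lambda i:cv2.resize(i,(400,400*i.shape[0]//i.shape[1]),interpolation=cv2.INTER_CUBIC)
a,b=f(a),f(b);h=max(len(a),len(b));p=lambda i:cv2.copyMakeBorder(i,0,h-len(i),0,0,0)
cv2.imwrite('pics/ins.png',np.hstack([p(a),p(b)]))
```

```text
[-0.3514 -0.4542 -1.0756] [-0.0576 -0.0349  0.0372]
from [0.5413 0.1752 0.0517] d [ 0.0002  0.0007 -0.0003] rot [-0.0006 -0.0001 -0.0014]
```

View pics/ins.png

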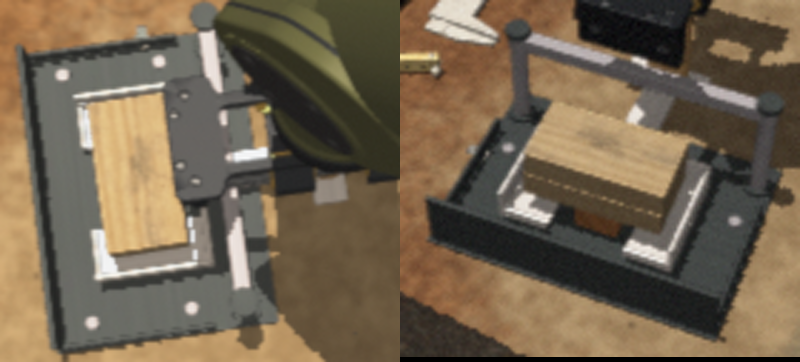

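The pan straddles the pedestal with the stack between its side walls, and there's no contact. I'll lift to an underside height of about 42 mm.

Scaled: -0.033 m / 0.4 = -0.0825, -0.03 m / 0.4 = -0.075.

Call:
{"method": "run_rows", "body": {
  "motion": {"steps": [[0,0,0,-0.0125,0,0,0],[0,0,0,-0.025,0,0,0],[0,0,0,-0.0325,0,0,0],[0,0,0,-0.04,0,0,0],[0,0,0,-0.05,0,0,0],[0,0,0,-0.0625,0,0,0],[0,0,0,-0.075,0,0,0],[0,0,0,-0.0825,0,0,0],[0,0,0,-0.0825,0,0,0],[0,0,0,-0.0825,0,0,0]]}
}}

```text
clock: 8.35
tool_pos: [0.5412, 0.176, 0.0847]
eef_rot: [-0.077, 0.997, 0.0, 0.0]
contact_force: [-0.9, -0.3, -3.1]
opening: 0.18
finger_force: 60.0
```

Run:
```python
from h import *
s=r.get_state();print(s['contact_force'],s['moment']);rackgo(-1,42,ys=-1)
b=r.snapshot('scene')[185:305,205:345,::-1];cv2.imwrite('pics/up.png',cv2.resize(b,None,fx=5,fy=4.9,interpolation=cv2.INTER_CUBIC))
P=place(*RACK,[[-25,-47.5,85],[-25,47.5,85],[25,47.5,85],[25,-47.5,85],[-55,0,84],[38,-60,42],[38,60,42]])
print(((proj('scene',P)-[205,185]+.5)*[5,4.9]-.5).round().tolist())
```

```text
[-0.9485 -0.2562 -3.0646] [-0.1316  0.0568  0.0381]
from [0.5412 0.176  0.0847] d [ 0.0002 -0.0001 -0.0003] rot [ 0.0001  0.     -0.0004]
[[269.0, 185.0], [512.0, 258.0], [463.0, 357.0], [212.0, 278.0], [418.0, 169.0], [171.0, 368.0], [478.0, 469.0]]
```

View pics/up.png

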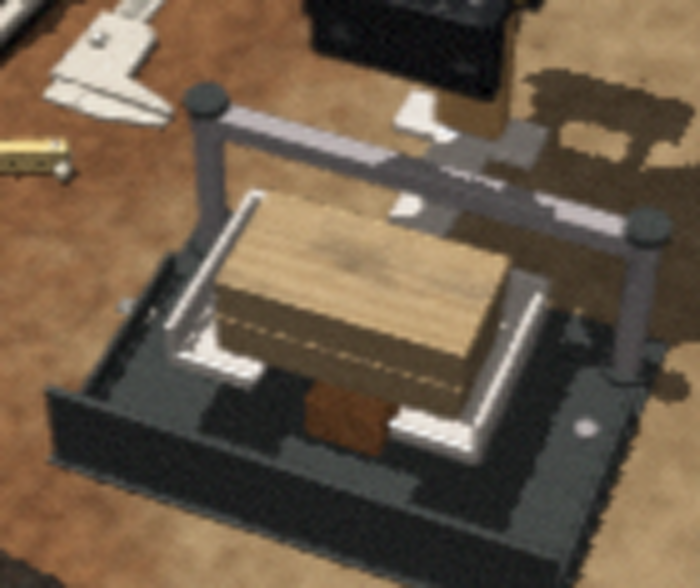

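Both blocks sit level in the pan with the upper one's top at about bar height, so I'll draw the scoop straight back.

Scaled: -0.081 m / 0.4 = -0.2025, -0.072 m / 0.4 = -0.18.

Call:
{"method": "run_rows", "body": {
  "motion": {"steps": [[0,0,-0.01,0,0,0,0],[0,0,-0.025,0,0,0,0],[0,0,-0.045,0,0,0,0],[0,0,-0.0675,0,0,0,0],[0,0,-0.09,0,0,0,0],[0,0,-0.1125,0,0,0,0],[0,0,-0.135,0,0,0,0],[0,0,-0.1575,0,0,0,0],[0,0,-0.18,0,0,0,0],[0,0,-0.2025,0,0,0,0]]}
}}

```text
clock: 9.4
tool_pos: [0.5538, 0.0952, 0.0848]
eef_rot: [-0.076, 0.997, 0.0, 0.0]
contact_force: [-0.1, 0.2, -0.7]
opening: 0.179
finger_force: 60.0
```

Call:
{"method": "run_rows", "body": {
  "motion": {"steps": [[0,0,-0.025,0,0,0,0],[0,0,-0.05,0,0,0,0],[0,0,-0.075,0,0,0,0],[0,0,-0.1,0,0,0,0],[0,0,-0.125,0,0,0,0],[0,0,-0.15,0,0,0,0],[0,0,-0.175,0,0,0,0],[0,0,-0.2,0,0,0,0],[0,0,-0.2175,0,0,0,0],[0,0,-0.225,0,0,0,0]]}
}}

```text
clock: 10.4
tool_pos: [0.5674, 0.0058, 0.0846]
eef_rot: [-0.076, 0.997, -0.0, -0.0]
contact_force: [0.6, -0.6, -1.8]
opening: 0.178
finger_force: 60.0
```

Run:
```python
from h import *
s=r.get_state();print(s['contact_force'],s['moment']);rackgo(-172,42,ys=-1)
b=r.snapshot('scene')[125:325,195:395,::-1];a=r.snapshot('top')[140:310,170:370,::-1]
f=lambda i:cv2.resize(i,(400,400*i.shape[0]//i.shape[1]),interpolation=cv2.INTER_CUBIC)
a,b=f(a),f(b);h=max(len(a),len(b));p=lambda i:cv2.copyMakeBorder(i,0,h-len(i),0,0,0)
cv2.imwrite('pics/out.png',np.hstack([p(a),p(b)]))
```

```text
[ 0.6286 -0.5771 -1.822 ] [-0.0821 -0.0279  0.0059]
from [0.5674 0.0058 0.0846] d [ 0.      0.0011 -0.0004] rot [-0.0004 -0.0002 -0.0017]
```

View pics/out.png

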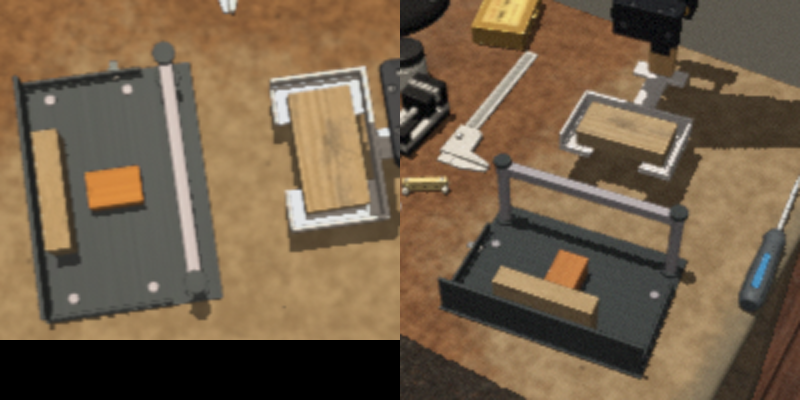

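The upper block lies in the rack against the fence, and the lower block is flat in the scoop, which is about 60 mm clear of the rack. I'll set it down here.

Scaled: 0.041 m / 0.4 = 0.1025, 0.0405 m / 0.4 = 0.1013.

Call:
{"method": "run_rows", "body": {
  "motion": {"steps": [[0,0,0,0.0175,0,0,0],[0,0,0,0.04,0,0,0],[0,0,0,0.0625,0,0,0],[0,0,0,0.08,0,0,0],[0,0,0,0.09,0,0,0],[0,0,0,0.095,0,0,0],[0,0,0,0.0988,0,0,0],[0,0,0,0.1013,0,0,0],[0,0,0,0.1025,0,0,0],[0,0,0,0.1025,0,0,0]]}
}}

```text
clock: 11.5
tool_pos: [0.5674, 0.007, 0.0438]
eef_rot: [-0.077, 0.997, 0.0, 0.0]
contact_force: [-0.1, 0.1, -1.5]
opening: 0.175
finger_force: 60.0
```

Call:
{"method": "run_rows", "body": {
  "motion": {"steps": [[0,0,0,0,0,0,0],[0,0,0,0,0,0,0]]}
}}

```text
clock: 11.7
tool_pos: [0.5674, 0.0071, 0.0439]
eef_rot: [-0.077, 0.997, 0.0, 0.0]
contact_force: [-0.7, -0.6, -2.1]
opening: 0.176
finger_force: 60.0
```

Scaled: 0.001 m / 0.4 = 0.0025, 0.0005 m / 0.4 = 0.0013.

Call:
{"method": "run_rows", "body": {
  "motion": {"steps": [[0,0,0,0.0013,0,0,0],[0,0,0,0.0025,0,0,0],[0,0,0,0.0025,0,0,0]]}
}}

```text
clock: 12.0
tool_pos: [0.5674, 0.007, 0.0436]
eef_rot: [-0.077, 0.997, -0.0, 0.0]
contact_force: [-0.8, -0.1, 7.0]
opening: 0.177
finger_force: 60.0
```

The force has gone to +7 N, so the scoop is on the bench. I'll release it slowly and retreat.

Call:
{"method": "run_rows", "body": {
  "motion": {"steps": [[0.3,0,0,0,0,0,0],[0.5,0,0,0,0,0,0],[0.8,0,0,0,0,0,0],[1,0,0,0,0,0,0],[1,0,0,0,0,0,0],[1,0,0,0,0,0,0],[1,0,0,0,0,0,0]]}
}}

```text
clock: 12.7
tool_pos: [0.5673, 0.0071, 0.0427]
eef_rot: [-0.077, 0.997, 0.0, -0.0]
contact_force: [-0.3, -0.4, -0.5]
opening: 0.789
finger_force: 0.0
```

Call:
{"method": "run_rows", "body": {
  "motion": {"steps": [[1,0,0,-0.025,0,0,0],[1,0,0,-0.075,0,0,0],[1,0,0,-0.15,0,0,0],[1,0,0,-0.225,0,0,0],[1,0,0,-0.3,0,0,0],[1,0,0,-0.375,0,0,0],[1,0,0,-0.425,0,0,0],[1,0,0,-0.425,0,0,0]]}
}}

```text
clock: 13.5
tool_pos: [0.5691, 0.0075, 0.2162]
eef_rot: [-0.076, 0.997, 0.0, 0.003]
contact_force: [1.2, -0.3, 0.7]
opening: 1.0
finger_force: 0.0
```

Run:
```python
from h import *
b=r.snapshot('scene')[100:325,195:420,::-1];a=r.snapshot('top')[140:310,170:440,::-1]
f=lambda i:cv2.resize(i,(400,400*i.shape[0]//i.shape[1]),interpolation=cv2.INTER_CUBIC)
a,b=f(a),f(b);h=max(len(a),len(b));p=lambda i:cv2.copyMakeBorder(i,0,h-len(i),0,0,0)
cv2.imwrite('pics/end.png',np.hstack([p(a),p(b)]))
```

```text
(no output)
```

View pics/end.png

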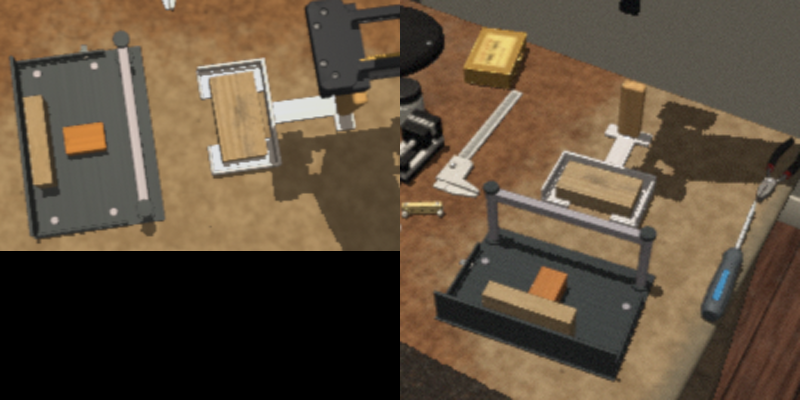

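The scoop stands flat on the bench at about (240,115) in the left image, clear of the rack, with the level block in it. The upper block is in the rack and the arm is clear.

Call:
{"method": "run_rows", "body": {
  "motion": {"steps": [[1,0,0,0,0,0,0],[1,0,0,0,0,0,0],[1,0,0,0,0,0,0]]},
  "quiet": true
}}

```text
ok
```

```bash
python3 -c "
from plant import r
print(r.finish_job())"
```

```text
the job is handed in; nothing more can be done
None
```

The job is handed in at about 14 s of the 42 s allowed: the strike bar swept the upper block into the rack, and the scoop stands on the bench clear of the rack with the other block level in it.

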